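# Open the glue press over the house model

### The arm

A 6-joint arm with a two-finger parallel gripper is mounted at the origin on the work surface. World frame = base frame: x ahead of the robot, y to its left, z up, the work surface at z = 0. Lengths are in m, angles in degrees, forces in N, time in s.
With the tool pointing down it reaches from about 0.25 to 0.725 m from the base axis. Payload 9.7 kg.
Tool frame: the origin (TCP) lies at the very end of the fingers, on their centre line; the grasp point (between the pads) lies 19 mm behind it (bot.grip_point_offset is the z of the grasp point in the tool frame, in m); z points along the fingers, x is the direction in which the jaws open and shut, and the axes are right-handed (so a half turn about z gives the same grasp; the last joint's range is limited). The gripper opens to 85 mm and grips with 20 to 120 N. Pads are 22 mm wide; open, the fingers measure 114 mm over their backs; the gripper's body (76 mm by 85 mm) begins 54 mm behind the grasp point. The pads swing forward as they close: fully open they stand 13 mm farther back than shut.
Start: joints at [-69.844, 4.979, 10.078, 95.1, 0, 90], TCP at [0.19, -0.516, 0.231] pointing down, gripper open.
Joint ranges: [-179.16, 179.16], [-48.56, 103.87], [-65.8, 70.77], [-126.05, 130.52], [-82.76, 87.17], [-180, 180]. Speed limits (degrees/s): [127.2, 127.2, 147.25, 180, 180, 180].

### API

Orientations are given as [roll, pitch, yaw] about the fixed x, y, z axes, in that order (R = Rz(yaw) Ry(pitch) Rx(roll)).
In Python, from workcell import get_obs, viewer, job_done, bot gives the robot as it stands.
- The arm moves only by the shell command python3 -m handwheel 'ROWS' [FORCE]. ROWS is JSON, a list of rows, each a list of 5 numbers: the closure, from 0 (fully open) to 1 (shut), then the shift along the world's x, y, z in m, then the turn about the world's z in degrees. A call has 1 to 5 rows; each row is the pose to reach, as a shift and turn from the pose measured when the call began; what a row does not reach only later rows make up. A row lasts 1/10 s, in which the tool goes at most 50 mm and 8.59 degrees, less where a joint would pass 70% of its speed; a pose out of reach is approached as far as the arm can. A call with a gripper value outside its range is refused whole. The fingers move at their own pace and stop on an object; FORCE is the grip in N (left out, the last holds). Time passes only in rows, so rows that repeat a pose let the fingers close. It gives the time, the measured TCP pose, the force and the opening at its end, in the units of the state.
- get_obs(): the state, without advancing time (a new reading comes with each control period).
- viewer.camera(name): name is "side" or "top" or "wrist"; returns a dict with "color" (400x640x3 uint8, blue, green, red), "K" (3x3 intrinsics, pixels), "origin" and "orientation" of the camera in the world. Camera axes: x right, y down, z forward; pixel columns grow to the right and rows downward; lengths in m; the calibration is good to about 2 mm. A picture is of the moment at which its call begins. There is no depth.
- job_done(): hands the job in, once; it reports no verdict.
The state is a dict: "time": time; "q": joint angles; "qd": joint speeds; "joint_efforts": joint torques, N m; "ee_pos": TCP position; "tcp_rot": TCP orientation; "wrist_force": force on the tool from outside, world axes, zero at the start; "torque": the same for the moment, N m; "opening": finger opening in m.
Only numpy, scipy, OpenCV 4.12 (cv2) and the standard library are available. Lean on these libraries where they do the work, as an engineer would, in place of code of your own. Each camera call takes 0.05 s, during which the arm holds its last target.

### The job

The glue on the little gabled house has set: open the desktop glue press that is closed over it by lifting its counterweighted arm by the crossbar, past the balance point, so that the arm rests open by itself. Leave the house standing where it is on the press bed, and leave the other press closed.

Things in the scene. Friction and masses are not known exactly. Their poses are not given: they have to be found in the camera images.
- house_arm (a joint): Arm of the press over the gabled house: 0 closed (level), 1.4 rad fully open (80 deg up, at its stop). Dark steel frame, two side bars 132 mm apart, hinged between posts (137 mm high) at the far end of a 250x210 mm plywood base; hinge 120 mm above the desk. Steel counterweight on stalks above the hinge, top 232 mm up. Let go below 0.85 rad it falls shut, above it falls slowly open. Lift force 2-5 N.
- house_bar (a point): Middle of that arm's round grip bar: 16 mm thick, 124 mm clear between the side bars, 200 mm from the hinge, at the end near the robot; 120 mm above the desk when closed, 317 mm when open. Axes turn with the arm: y along the bar (parallel to the hinge), x from bar to hinge, z up when closed. Moves up and away from the robot. Free beside it: 65 mm on the hinge side, more on the near side.
- house_center (a point): Centre (half-way up) of the gabled house: loose white card model, longer than the frame is wide, 72 x 180 mm, 73 mm high, ridge (y) roughly parallel to the grip bar. It stands on the press bed, 20 mm above the desk, under the arm's rubber pad, about 115 mm from the bar.
- drum_arm (a joint): Arm of the other, identical press, closed over a round drum-shaped model (96 mm across, 73 mm high): 0 closed, 1.4 rad open. To be left closed. The two presses stand side by side, centres at least 330 mm apart in y; which is left or right varies.
Things that resemble listed ones, but are neither listed nor needed, are in the scene too. What is shaped like the part that bears house_center but purple is not meant.

How it is judged (in metres and radians):
At the end, for the whole second after the job is handed in: The arm over the house rests open by itself (within about 10 degrees of its stop, not moving), the house stands upright within 20 mm of where it was, and the other press is closed (within 0.1 rad) (value of joint house_arm above 1.22 rad and velocity of joint house_arm between -0.05 and 0.05 rad/s and value of joint drum_arm below 0.1 rad and distance of house_center from where it was at the start of the episode below 0.02 m and angle between house_center's own z axis and vertical below 0.17 rad); the robot touches nothing.
It fails at once if the other press was opened (value of joint drum_arm above 0.3 rad).
It also fails if it takes over 42 s, if anything falls off the work surface, if the arm or the gripper's body presses on something with over 40 N, if the wrist force passes 120 N, or if a joint passes its speed limit or range.

## Working session

There is one attempt and no reset: what is moved stays moved. The work goes in short steps, Python scripts to look and compute and a shell command to move; the robot and the scene stay as the last step left them, time stands still between calls to the robot, and variables do not carry over. Pictures are saved under pics/ and viewed, and the job is handed in when it is done.

```bash
mkdir -p pics; python3 - <<'E'
from workcell import get_obs, viewer, bot
import cv2
for n in ("side","top"):
    c=viewer.camera(n); cv2.imwrite(f"pics/{n}0.png",c["color"]); print(n,c["K"],c["origin"],c["orientation"])
o=get_obs(); print(o["time"],o["ee_pos"],o["tcp_rot"],o["opening"])
E
```

```text
side [[513.31898014   0.         322.53315559]
 [  0.         513.31898014 197.92371353]
 [  0.           0.           1.        ]] [0.26062906 0.82873328 0.87058772] [-1.30996179e+02  1.12229298e-01 -1.63982944e+02]
top [[361.6335224    0.         317.63072784]
 [  0.         361.6335224  196.63445264]
 [  0.           0.           1.        ]] [3.56827295e-01 6.34535241e-04 8.61794550e-01] [-1.68470124e+02 -7.24771104e-02 -9.00734130e+01]
0.1 [ 0.1894625  -0.51612885  0.23066339] [-1.79999185e+02  6.67460204e-02 -6.98411458e+01] 0.08516474364659857
```

View pics/side0.png

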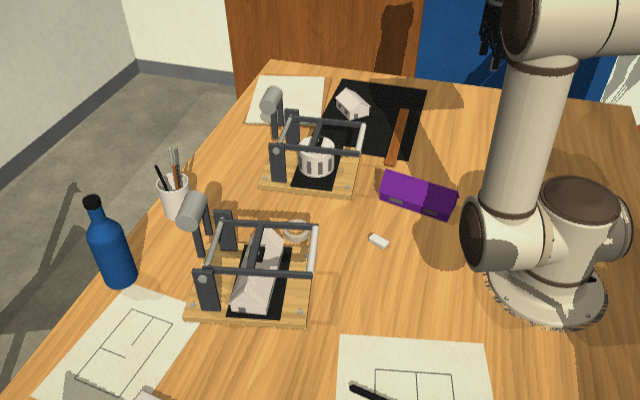

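View pics/top0.png

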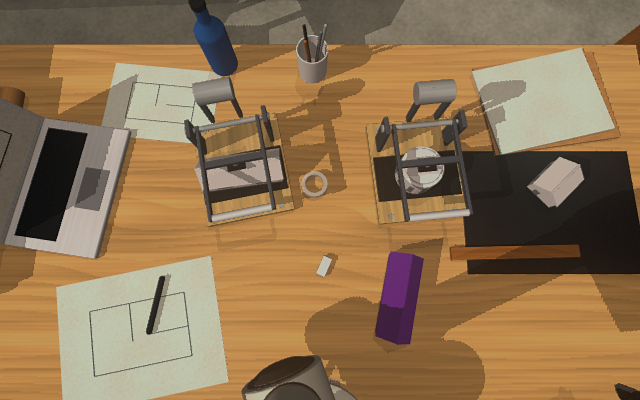

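Candidates in the top view:
- The left press at (240,170), with a white gabled house under its pad. This matches the description.
- The right press at (420,170), over a drum, which must stay closed.
- The purple house at (400,298), a decoy.
- The small loose white house on the mat at (556,182), a decoy.

I choose the left press and will check it in close crops.

```bash
python3 - <<'E'
import cv2
a=cv2.imread("pics/top0.png")[70:235,170:310]; cv2.imwrite("pics/topc.png",cv2.resize(a,None,fx=3.6,fy=3.6,interpolation=cv2.INTER_CUBIC))
a=cv2.imread("pics/side0.png")[180:335,170:335]; cv2.imwrite("pics/sidec.png",cv2.resize(a,None,fx=3.6,fy=3.6,interpolation=cv2.INTER_CUBIC))
E
```

```text
(no output)
```

View pics/topc.png

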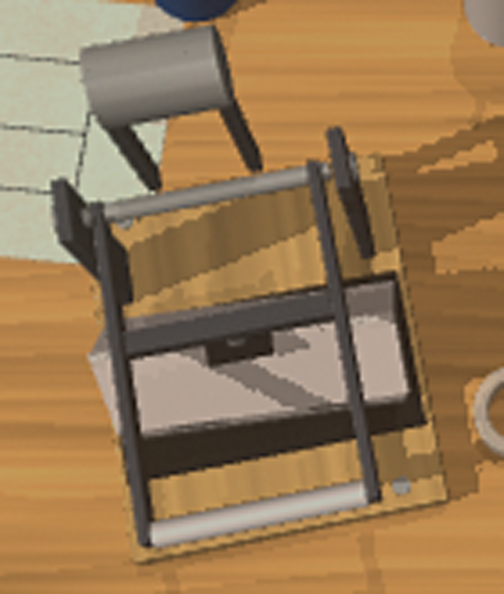

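View pics/sidec.png

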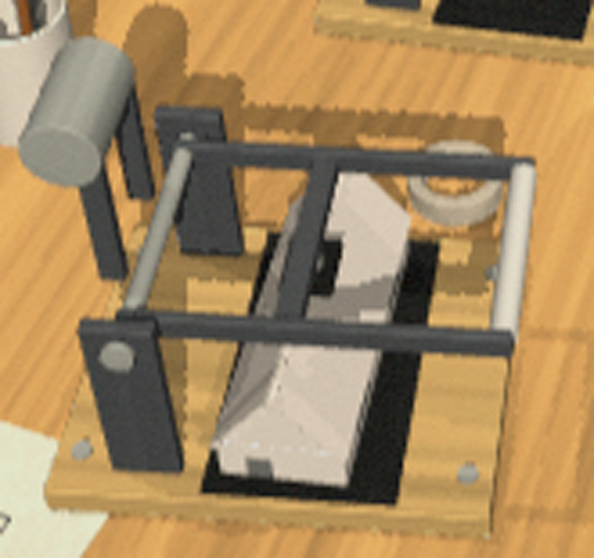

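The crops confirm it: the left press sits over the white gabled house. The bar runs from crop (150,533) to (368,494) in the top view, and from (523,168) to (506,332) in the side view.

```bash
cat > h.py <<'E'
import numpy as np
from scipy.spatial.transform import Rotation as R
from workcell import viewer
def ray(c,u,v):
    d=R.from_euler('xyz',c["orientation"],degrees=True).as_matrix()@np.linalg.inv(c["K"])@[u,v,1]
    return np.array(c["origin"]),d
def atz(c,u,v,z):
    o,d=ray(c,u,v); return o+d*(z-o[2])/d[2]
def tri(r1,r2):
    (o1,d1),(o2,d2)=r1,r2
    s=np.linalg.lstsq(np.c_[d1,-d2],o2-o1,rcond=None)[0]
    p,q=o1+s[0]*d1,o2+s[1]*d2
    return (p+q)/2,np.linalg.norm(p-q)
E
python3 - <<'E'
from h import *
t=viewer.camera("top");s=viewer.camera("side")
T=lambda x,y:(170+x/3.6,70+y/3.6); S=lambda x,y:(170+x/3.6,180+y/3.6)
L=atz(t,*T(150,533),.12);Rr=atz(t,*T(368,494),.12);print("bar top",L,Rr,(L+Rr)/2,np.linalg.norm(L-Rr))
A=atz(t,*T(100,213),.12);B=atz(t,*T(312,175),.12);print("hinge",A,B,(A+B)/2)
Rs=atz(s,*S(523,168),.12);Ls=atz(s,*S(506,332),.12);print("bar side",Ls,Rs,(Ls+Rs)/2)
d=Rr-L;print("bar yaw",np.degrees(np.arctan2(-d[0],d[1]*-1)), np.degrees(np.arctan2(d[1],d[0])))
print(tri(ray(t,*T(150,533)),ray(s,*S(506,332))),tri(ray(t,*T(368,494)),ray(s,*S(523,168))))
E
```

```text
bar top [0.4631681  0.21866347 0.12      ] [0.4857616  0.09401331 0.12      ] [0.47446485 0.15633839 0.12      ] 0.1266812089717454
hinge [0.65820329 0.26003117 0.12      ] [0.68262462 0.13275139 0.12      ] [0.67041396 0.19639128 0.12      ]
bar side [0.4626186  0.21338134 0.12      ] [0.4896177  0.09144531 0.12      ] [0.47611815 0.15241332 0.12      ]
bar yaw -10.273624069545772 -79.72637593045422
(array([0.46193487, 0.21719831, 0.12467714]), np.float64(0.0011215410920660293)) (array([0.48708629, 0.09394774, 0.12243228]), np.float64(0.003466884906474659))
```

```bash
python3 -m handwheel '[[0,0.015,0.035,0.015,4],[0,0.03,0.07,0.03,8],[0,0.045,0.105,0.04,12],[0,0.06,0.14,0.05,16],[0,0.075,0.175,0.05,21]]' 30; python3 -m handwheel '[[0,0.015,0.04,0,5],[0,0.03,0.08,0,10],[0,0.045,0.12,0,15],[0,0.06,0.16,0,20],[0,0.075,0.2,0,25]]'
```

```text
time: 0.7
ee_pos: [0.2649, -0.34, 0.2821]
tcp_rot: [180.0, -0.1, -48.7]
wrist_force: [-0.1, -0.1, 1.1]
opening: 0.0854
time: 1.2
ee_pos: [0.34, -0.1384, 0.2821]
tcp_rot: [180.0, -0.1, -23.5]
wrist_force: [1.0, -1.7, -0.1]
opening: 0.0852
```

```bash
python3 -m handwheel '[[0,0.015,0.04,0,5],[0,0.03,0.08,0,10],[0,0.045,0.12,0,15],[0,0.06,0.16,0,20],[0,0.075,0.2,0,25]]'; python3 -m handwheel '[[0,0.02,0.03,-0.01,5],[0,0.04,0.06,-0.02,10],[0,0.06,0.093,-0.04,10],[0,0.06,0.093,-0.05,10],[0,0.06,0.093,-0.05,10]]'
python3 - <<'E'
from workcell import viewer
import cv2
for n in ("wrist","top"):
    c=viewer.camera(n); cv2.imwrite(f"pics/{n}1.png",c["color"]); print(n,c["origin"],c["orientation"],c["K"])
E
```

```text
time: 1.7
ee_pos: [0.4152, 0.0635, 0.2822]
tcp_rot: [180.0, -0.1, 1.7]
wrist_force: [0.9, 0.1, 0.3]
opening: 0.0858
time: 2.2
ee_pos: [0.4745, 0.1569, 0.2301]
tcp_rot: [180.0, 0.1, 11.8]
wrist_force: [-0.3, -0.6, -0.1]
opening: 0.0854
wrist [0.46111038 0.22379925 0.37208413] [164.58708488   0.21886313  11.75121467] [[315.85280992   0.         322.61924259]
 [  0.         315.85280992 199.89942962]
 [  0.           0.           1.        ]]
top [3.56827295e-01 6.34535241e-04 8.61794550e-01] [-1.68470124e+02 -7.24771104e-02 -9.00734130e+01] [[361.6335224    0.         317.63072784]
 [  0.         361.6335224  196.63445264]
 [  0.           0.           1.        ]]
```

View pics/wrist1.png

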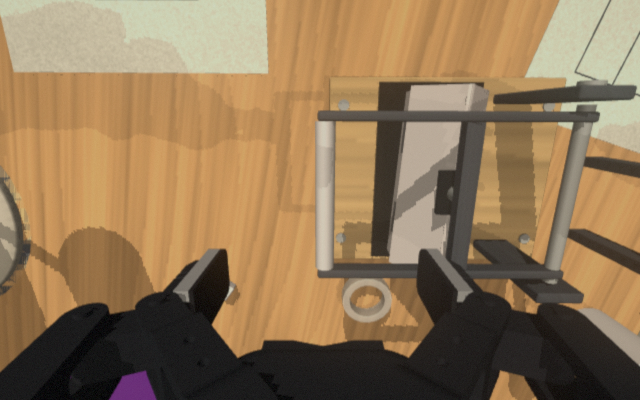

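View pics/top1.png

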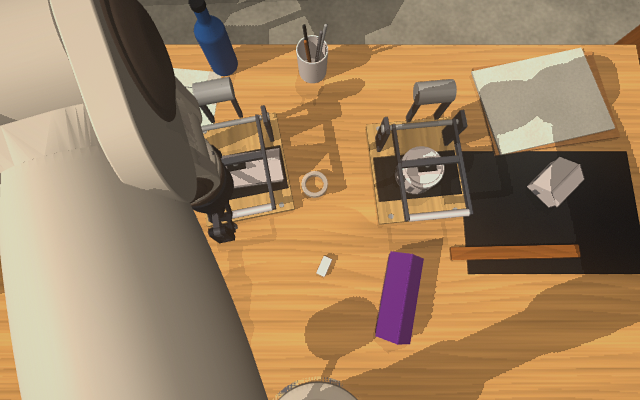

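Wrist view: the grip bar runs vertically from (326,122) to (325,270), roughly centred between the fingers, so the yaw is right. I'll measure the remaining offset.

```bash
python3 - <<'E'
from h import *
from workcell import get_obs
w=viewer.camera("wrist")
L=atz(w,326,122,.12);Rr=atz(w,325,270,.12);m=(L+Rr)/2
print(L,Rr,m,np.linalg.norm(L-Rr));d=L-Rr;print(np.degrees(np.arctan2(-d[0],d[1])))
H1=atz(w,586,122,.12);H2=atz(w,553,270,.12);print(H1,H2)
print(m-get_obs()["ee_pos"])
E
```

```text
[0.46497445 0.21668061 0.12      ] [0.49032003 0.09119796 0.12      ] [0.47764724 0.15393928 0.12      ] 0.12801677288730282
11.419233911052071
[0.66434793 0.25780627 0.12      ] [0.68917014 0.13222323 0.12      ]
[ 0.0026252  -0.00194171 -0.11320552]
```

```bash
python3 -m handwheel '[[0,0.002,-0.002,-0.03,0],[0,0.002,-0.002,-0.06,0],[0,0.002,-0.002,-0.09,0],[0,0.002,-0.002,-0.115,0],[0,0.002,-0.002,-0.129,0]]' && python3 -m handwheel '[[0.3,0,0,0,0],[0.6,0,0,0,0],[0.8,0,0,0,0],[1,0,0,0,0],[1,0,0,0,0]]' 30
```

```text
time: 2.85
ee_pos: [0.4766, 0.153, 0.1035]
tcp_rot: [180.0, -0.2, 11.6]
wrist_force: [-0.3, -0.4, 0.5]
opening: 0.0855
time: 3.35
ee_pos: [0.4768, 0.153, 0.1045]
tcp_rot: [-180.0, -0.2, 11.6]
wrist_force: [-1.4, -0.8, 8.7]
opening: 0.015
```

```bash
python3 -m handwheel '[[1,0,0,0,0],[1,0,0,0,0],[1,0,0,0,0]]' 30
python3 - <<'E'
from workcell import viewer
import cv2
for n in ("wrist","side"):
    c=viewer.camera(n); cv2.imwrite(f"pics/{n}2.png",c["color"])
E
```

```text
time: 3.65
ee_pos: [0.4768, 0.1531, 0.1045]
tcp_rot: [180.0, -0.2, 11.6]
wrist_force: [-1.1, 0.3, 0.9]
opening: 0.0149
```

View pics/wrist2.png

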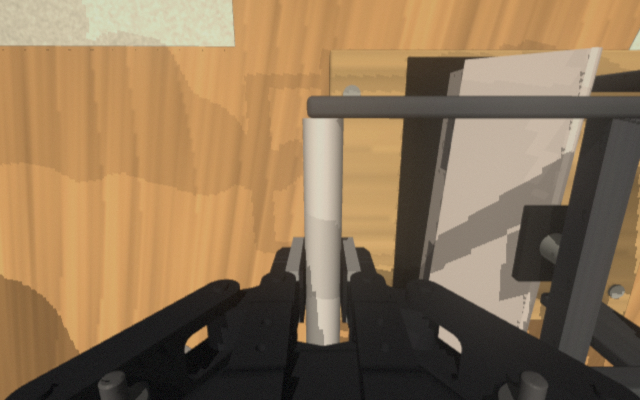

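View pics/side2.png

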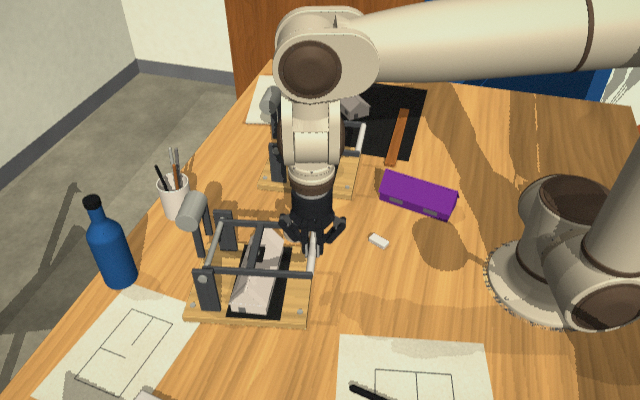

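The bar sits between the pads, with an opening of 15 mm, and the house is undisturbed. I'll lift along the arc.

```bash
python3 -m handwheel '[[1,0,0,0.012,0],[1,0.001,0,0.024,0],[1,0.003,0.001,0.036,0],[1,0.006,0.001,0.0475,0],[1,0.009,0.002,0.059,0]]' 30
```

```text
time: 4.25
ee_pos: [0.4852, 0.1548, 0.1641]
tcp_rot: [180.0, -0.1, 11.6]
wrist_force: [-4.0, -3.3, -2.6]
opening: 0.0147
```

```bash
python3 -m handwheel '[[1,0.004,0.001,0.0115,0],[1,0.0085,0.002,0.0225,0],[1,0.0135,0.003,0.0335,0],[1,0.019,0.004,0.0435,0],[1,0.0255,0.005,0.054,0]]' 30
python3 - <<'E'
from workcell import viewer
import cv2
for n in ("wrist","side"):
    c=viewer.camera(n); cv2.imwrite(f"pics/{n}3.png",c["color"])
E
```

```text
time: 4.75
ee_pos: [0.5096, 0.1597, 0.2193]
tcp_rot: [-180.0, 0.0, 11.6]
wrist_force: [-8.0, -0.4, 1.8]
opening: 0.0149
```

View pics/side3.png

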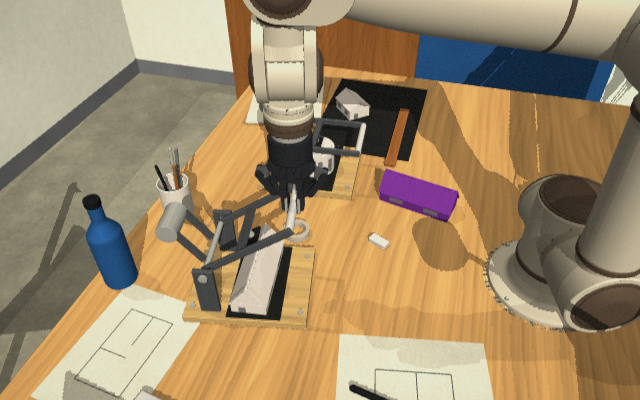

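The house is standing and the arm is at about 0.6 rad. Continuing.

```bash
python3 -m handwheel '[[1,0.008,0.002,0.0095,0],[1,0.0155,0.003,0.0185,0],[1,0.0235,0.005,0.027,0],[1,0.032,0.0065,0.035,0],[1,0.041,0.008,0.0425,0]]' 30
```

```text
time: 5.35
ee_pos: [0.5496, 0.1679, 0.2661]
tcp_rot: [-179.9, -0.0, 11.6]
wrist_force: [-15.8, 0.1, 15.4]
opening: 0.0146
```

The tool is about 2 mm inside the true arc (radial force about 20 N), so I'll bias the next rows outward and take a shorter step.

```bash
python3 -m handwheel '[[1,0.006,0.001,0.0085,0],[1,0.014,0.003,0.0145,0],[1,0.022,0.0045,0.020,0],[1,0.0305,0.006,0.025,0]]' 30
```

```text
time: 5.75
ee_pos: [0.5814, 0.1744, 0.2896]
tcp_rot: [-179.9, 0.0, 11.6]
wrist_force: [6.5, 3.6, -15.2]
opening: 0.0143
```

```bash
python3 -m handwheel '[[1,0.011,0.002,0.004,0],[1,0.0215,0.0045,0.0085,0],[1,0.031,0.006,0.0115,0],[1,0.04,0.008,0.0145,0]]' 30
python3 - <<'E'
from workcell import viewer
import cv2
for n in ("wrist","side"):
    c=viewer.camera(n); cv2.imwrite(f"pics/{n}4.png",c["color"])
E
```

```text
time: 6.15
ee_pos: [0.6217, 0.1826, 0.3058]
tcp_rot: [-179.9, -0.0, 11.6]
wrist_force: [-1.2, -1.2, 1.2]
opening: 0.0146
```

View pics/side4.png

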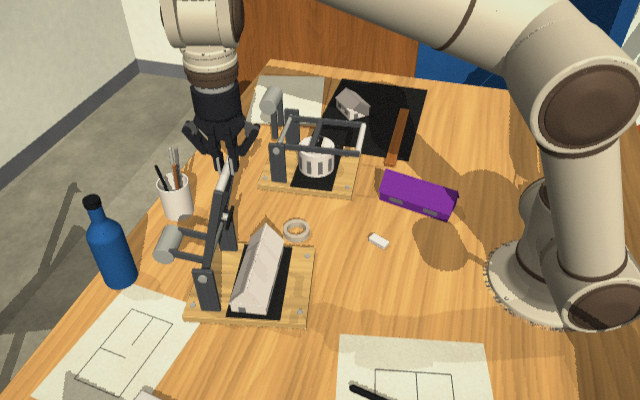

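View pics/wrist4.png

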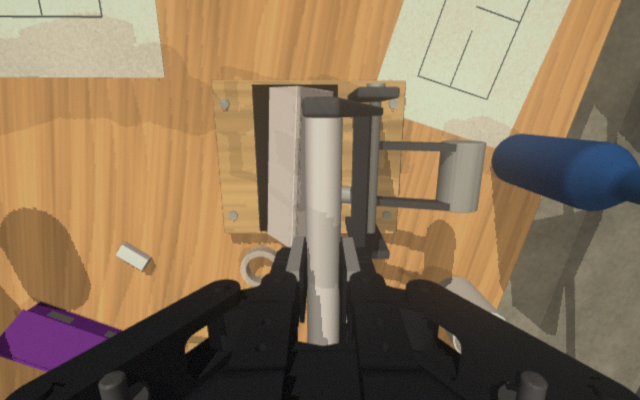

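The arm is at about 1.3 rad, the house is standing, and the forces are near zero. I'll release and go straight up.

```bash
python3 -m handwheel '[[0.7,0,0,0,0],[0.5,0,0,0,0],[0.4,0,0,0,0],[0.4,0,0,0,0]]' 30; python3 -m handwheel '[[0.4,0,0,0.01,0],[0.4,0,0,0.025,0],[0.4,0,0,0.04,0],[0.4,0,0,0.055,0],[0.4,0,0,0.07,0]]'
```

```text
time: 6.65
ee_pos: [0.6223, 0.1827, 0.3058]
tcp_rot: [-179.9, -0.1, 11.6]
wrist_force: [-0.3, 0.6, 0.1]
opening: 0.0513
time: 7.15
ee_pos: [0.6219, 0.1826, 0.3765]
tcp_rot: [-179.9, -0.1, 11.6]
wrist_force: [0.8, -0.2, 0.8]
opening: 0.0513
```

Clear: the tip is at 0.3765, above the bar top at about 0.325. Next I'll back away, wait and look.

```bash
python3 -m handwheel '[[0.4,-0.03,-0.02,0.01,0],[0.4,-0.06,-0.04,0.01,0],[0.4,-0.1,-0.06,0.01,0],[0.4,-0.14,-0.08,0.01,0],[0.4,-0.16,-0.1,0.01,0]]'; python3 -m handwheel '[[0.4,0,0,0,0],[0.4,0,0,0,0],[0.4,0,0,0,0],[0.4,0,0,0,0],[0.4,0,0,0,0]]'
python3 - <<'E'
from workcell import viewer
import cv2
for n in ("top","side"):
    c=viewer.camera(n); cv2.imwrite(f"pics/{n}5.png",c["color"])
E
python3 -m handwheel '[[0.4,0,0,0,0],[0.4,0,0,0,0],[0.4,0,0,0,0],[0.4,0,0,0,0],[0.4,0,0,0,0]]'
python3 - <<'E'
from workcell import viewer
import cv2,numpy as np
c=viewer.camera("side")["color"]; cv2.imwrite("pics/side6.png",c)
d=cv2.absdiff(c,cv2.imread("pics/side5.png")).max(2)[130:330,130:330]; print((d>25).sum())
a=cv2.imread("pics/side0.png"); 
cv2.imwrite("pics/cmp.png",np.hstack([cv2.resize(i[140:335,140:335],None,fx=2,fy=2) for i in (a,c)]))
E
```

```text
time: 7.65
ee_pos: [0.4588, 0.0819, 0.3876]
tcp_rot: [-179.9, -0.2, 11.7]
wrist_force: [0.7, -0.8, 0.3]
opening: 0.0512
time: 8.15
ee_pos: [0.4595, 0.0824, 0.3868]
tcp_rot: [-179.9, -0.1, 11.7]
wrist_force: [-0.2, -0.6, 0.5]
opening: 0.0514
time: 8.75
ee_pos: [0.4593, 0.0822, 0.3871]
tcp_rot: [-179.9, -0.1, 11.7]
wrist_force: [0.6, 0.5, -0.4]
opening: 0.0511
0
```

View pics/side6.png

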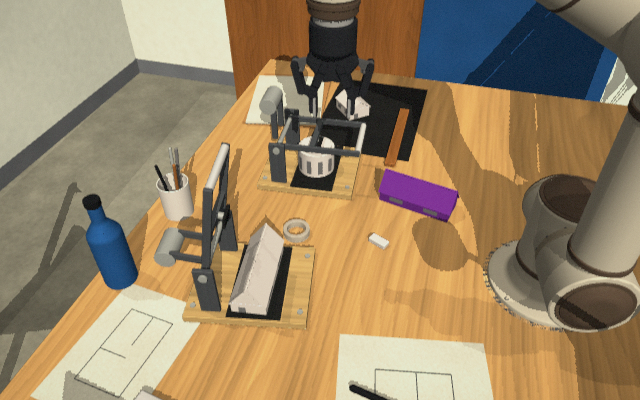

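View pics/cmp.png

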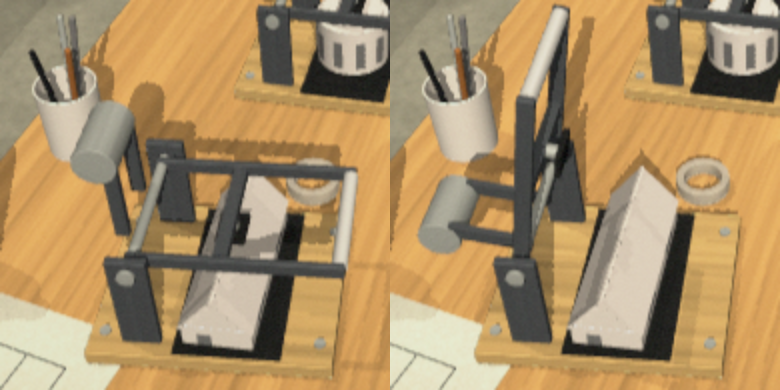

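The house hasn't moved (its base corners are at the same pixels) and the drum press is closed. The arm didn't move over 0.5 s. I'll check its angle before handing in.

```bash
python3 - <<'E'
from h import *
s=viewer.camera("side")
# bar ends in cmp right half -> full px ; model projections for angles
e=np.array([.980,.199,0]);l=np.array([-.199,.980,0]);H=np.array([.4768,.154,.12])+.2*e
Rm=R.from_euler('xyz',s["orientation"],degrees=True).as_matrix()
for th in (1.2,1.3,1.4):
    for sg in (1,-1):
        p=H-.2*np.cos(th)*e+[0,0,.2*np.sin(th)]+sg*.062*l
        c=s["K"]@(Rm.T@(p-s["origin"])); c=c[:2]/c[2]; print(th,sg,c,"cmp",(c-140)*2+[390,0])
E
```

```text
1.2 1 [232.09612912 195.1913217 ] cmp [574.19225825 110.38264339]
1.2 -1 [246.14426464 152.04746457] cmp [602.28852928  24.09492914]
1.3 1 [220.5248712  191.78196356] cmp [551.04974241 103.56392713]
1.3 -1 [235.74575052 148.83636815] cmp [581.49150104  17.67273631]
1.4 1 [208.72908539 189.2136378 ] cmp [527.45817077  98.4272756 ]
1.4 -1 [225.12971535 146.44337536] cmp [560.2594307   12.88675071]
```

The bar ends are seen at about (528,98) and (560,12), which matches 1.4 rad, so the arm is at its stop. Handing in.

```bash
python3 -c "
from workcell import job_done
print(job_done())"
```

```text
the job is handed in; nothing more can be done
None
```

The press over the gabled house is open and its arm rests at its stop by itself. I handed the job in at about 9 s of the 42 s allowed. I gripped the crossbar from above, lifted it along its arc to about 1.3 rad, let go, and backed the gripper away.

- **Arm:** in the last side picture the bar ends match the positions calculated for 1.4 rad. Two pictures 0.5 s apart showed no movement.
- **House:** it stands upright, and its base corners are at the same pixels as at the start.
- **Other press:** it looks closed in the last side picture; I did not measure its angle.
- **Robot:** it is clear of everything, with wrist force under 1 N.

One thing did not go as planned. Midway through the lift my arc was off by about 2 mm, so the wrist force rose to about 22 N. I corrected the next rows, and the force was near zero when I let go. That is well under the 120 N wrist limit.

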